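Press a circuit board home on a bed-of-nails test jig

TASK

Take the rectangular-footed hand pusher out of its rest and, with its foot on the clear middle of the circuit board, press the board squarely down until the sprung plate under it sits level on its hidden stops; keep it there for two seconds while the test runs, pushing firmly but never harder than 25 N and keeping off the tall parts round the board. Then let the plate come back up and stand the pusher back in its own rest, leaving everything else on the bench alone.

Things in the scene. Friction and masses are not known exactly. Their poses are not given: they have to be found in the camera images.
- pusher: hand pusher, 0.20-0.33 kg: flat rectangular foot 64 (x) x 44 (y) x 14 mm, white under aluminium; upright orange grip 34 (x) x 20 (y) mm, from 24 to 72 mm above the origin. Origin: centre of the foot's underside, z up. It stands in its rest at the start. (Another pusher, round 46 mm foot, black grip, in another rest, belongs to another jig: leave it.)
- pusher_grip (a point): point on the pusher's axis 48 mm above its origin, at the middle of the orange grip; grip it there across the 20 mm (along the pusher's y)
- rest: the rectangular pusher's own rest: grey tray fixed to the bench, pocket 74 (x) x 54 (y) mm inside, pocket floor 5 mm above the bench, walls 6 mm thick reaching 12 mm above the bench. Origin: on the bench under the middle of the pocket, z up
- jig: bed-of-nails test jig fixed to the bench: grey box 200 (x) x 160 (y) x 54 mm, lamps and jacks on its -x side. Origin: on the bench under its middle, z up. Above it a sprung plate (nest) on four springs, guided by four steel posts at x +-68, y +-53 mm whose heads reach 87 mm above the bench
- nest: tan sprung plate, 150 x 120 x 8 mm, that carries the board. Origin: middle of its upper face (82 mm above the bench when up), axes as jig. Sinks from about 4 N, then 0.7 N per mm, until it sits firm on four rubber-tipped stops near its corners; these belong to the exchangeable probe set, so the travel is unknown, 4 to 12 mm. Pushed off centre it tips (1.5 degrees for 10 N at 5 mm)
- board: green circuit board 120 (x) x 90 (y) x 2 mm, lying in the nest between 5 mm high black blocks with 1 mm play. Origin: middle of its underside, x along the jig's x, z up; upper face 84 mm above the bench when the plate is up. Its middle is bare and flat over 84 (x) x 66 (y) mm. Over 25 N cracks it
- board_parts: tall parts on the board round its bare middle: white connector at the +x edge (to 13 mm above the board's underside), black header at -x (11 mm), four blue capacitors at +y (14 mm), three dark coils at -y (9 mm); not to be pressed on. Same origin and axes as the board
Things that resemble listed ones, but are neither listed nor needed, are in the scene too. Leave any green look-alike of the pusher alone. What is shaped like the rest but red is not meant.

How it is judged:
On the way, in this order (a step that is already met when the one before it is completed fails the run):
1. the pusher is lifted clear of its rest (z of pusher in the frame of rest above 0.03 m), for 0.1 s.
2. the pusher stands upright on the board and presses the sprung plate onto its stops (at least 2 N on the stops), level within 0.012 rad, for 1.5 s (contact force between nest and stops above 2 N and angle between nest's own z axis and vertical below 0.012 rad and angle between pusher's own z axis and vertical below 0.05 rad and contact force between pusher and board above 5 N), for 1.5 s.
At the end, for the whole second after the job is handed in: The pusher stands upright and still on the floor of its own rest's pocket (middles within 10 mm, tilt under 0.05 rad), the sprung plate is back up (within 1.5 mm) and level, and the board lies flat in the nest (within 4 mm of its middle) (horizontal distance between pusher and rest below 0.01 m and z of pusher in the frame of rest below 0.0075 m and angle between pusher's own z axis and vertical below 0.05 rad and linear speed of pusher below 0.01 m/s and z of nest in the frame of jig above 0.0805 m and angle between nest's own z axis and vertical below 0.02 rad and horizontal distance between board and nest below 0.004 m and angle between board's own z axis and vertical below 0.03 rad); the robot touches nothing.
It fails at once if the board is pushed harder than 25 N (contact force between pusher and board above 25 N).
It fails at once if the pusher presses on the tall parts of the board (over 2 N) (contact force between pusher and board_parts above 2 N).
It fails at once if the sprung plate is tipped more than 0.06 rad (bends the test probes) (angle between nest's own z axis and vertical above 0.06 rad).
It fails at once if the fingers or arm press on the board or the sprung plate (over 2 N) (contact force between any of the fingers, the arm and board above 2 N or contact force between any of the fingers, the arm and nest above 2 N).
It fails at once if another thing on the bench is moved more than 20 mm (distance of any of pusher_round, screwdriver, solder_reel, standoff_jar, multimeter, marker from where it was at the start of the episode above 0.02 m).
It also fails if it takes over 54 s, if anything falls off the work surface, if the arm or the gripper's body presses on something with over 40 N, if the wrist force passes 120 N, or if a joint passes its speed limit or range.

ROBOT

A 6-joint arm with a two-finger parallel gripper is mounted at the origin on the work surface. World frame = base frame: x ahead of the robot, y to its left, z up, the work surface at z = 0. Lengths are in m, angles in rad, forces in N, time in s.
With the tool pointing down it reaches from about 0.25 to 0.8 m from the base axis. Payload 3.9 kg.
Tool frame: the origin (TCP) lies midway between the tips of the shut fingers; the grasp point (between the pads) lies 19 mm behind it (r.hold_point_z is the distance from the TCP to the grasp point, in m); z points along the fingers, y is the direction in which the jaws open and shut (so a half turn about z gives the same grasp; the last joint's range is limited). The gripper opens to 85 mm and grips with 20 to 120 N. Pads are 22 mm wide; open, the fingers measure 114 mm over their backs; the gripper's body (76 mm by 85 mm) begins 54 mm behind the grasp point. The pads swing forward as they close: fully open they stand 13 mm farther back than shut.
Start: joints at [-1.234, 0.26, -0.138, 1.173, 0, 1.571], TCP at [0.173, -0.495, 0.231] pointing down, gripper open.
Joint ranges: [-2.78, 2.78], [-0.83, 1.72], [-1.28, 1.37], [-1.9, 2.12], [-1.57, 1.48], [-3.14, 3.14]. Speed limits (rad/s): [2.57, 2.57, 3.14, 3.14, 3.14, 3.14].

INTERFACE

Orientations are given as a unit quaternion [x, y, z, w].
In Python, from rig import r gives the robot as it stands.
- The arm moves only by the shell command python3 -m jog 'ROWS' [FORCE]. ROWS is JSON, a list that holds one entry, the list of rows, each a list of 5 numbers: the finger opening in mm, from 0 to 85.4, then the shift along the tool's x, y, z in units of 25 mm (1.0 is 25 mm), then the turn about the tool's z in units of 8 degrees (1.0 is 8 degrees). In form: [[[fingers, dx, dy, dz, spin], ...]]. A call has 1 to 20 rows; each row is the pose to reach, as a shift and turn from the pose measured when the call began, along the tool's axes at that moment; what a row does not reach only later rows make up. A row lasts 1/10 s, in which the tool goes at most 50 mm and 8.59 degrees, less where a joint would pass 70% of its speed; a pose out of reach is approached as far as the arm can. A call with a gripper value outside its range is refused whole. The fingers move at their own pace and stop on an object; FORCE is the grip in N (left out, the last holds). Time passes only in rows, so rows that repeat a pose let the fingers close. It gives the time, the measured TCP pose, the force and the opening at its end, in the units of the state.
- r.observe(): the state, without advancing time (a new reading comes with each control period).
- r.snapshot(name): name is "scene" or "top" or "wrist"; returns the picture (384x512x3 uint8, red, green, blue); there is no depth.
- r.camera_params(name): a dict with "camera_matrix" (3x3 intrinsics, pixels), "distortion" ([k1, k2, p1, p2, k3] as OpenCV has them; the pictures are not rectified), "T" (4x4, takes a point from camera to world coordinates). Camera axes: x right, y down, z forward; pixel columns grow to the right and rows downward; lengths in m; the calibration is good to about 2 mm. A picture is of the moment at which its call begins: read the wrist's pose just before it. camera_params takes no time and is no camera call; for the wrist camera it gives the pose at the moment of the call.
- r.close_job(): hands the job in, once; it reports no verdict.
The state is a dict: "t": time; "qpos": joint angles; "qd": joint speeds; "tau": joint torques, N m; "eef_pos": TCP position; "eef_rot": TCP orientation; "force": force on the tool from outside, world axes, zero at the start; "wrist_torque": the same for the moment, N m; "width": finger opening in m.
Only numpy, scipy, OpenCV 4.12 (cv2) and the standard library are available. Lean on these libraries where they do the work, as an engineer would, in place of code of your own. Each camera call takes 0.05 s, during which the arm holds its last target. There are 200 camera calls.

## Working session

There is one attempt and no reset: what is moved stays moved. The work goes in short steps, Python scripts to look and compute and a shell command to move; the robot and the scene stay as the last step left them, time stands still between calls to the robot, and variables do not carry over. Pictures are saved under pics/ and viewed, about 8 in all and at most 12, crops included, and the job is handed in when it is done.

```bash
mkdir -p pics; ls; python3 - <<'E'
from rig import r
import cv2,numpy as np
o=r.observe();print({k:np.round(v,3).tolist() for k,v in o.items()})
for n in("top","scene"):
    cv2.imwrite(f"pics/{n}0.png",cv2.resize(r.snapshot(n)[:,:,::-1],(800,600),interpolation=cv2.INTER_CUBIC))
    p=r.camera_params(n);print(n,{k:np.round(v,4).tolist() for k,v in p.items()})
E
```

```text
pics
{'t': 0.0, 'qpos': [-1.234, 0.261, -0.139, 1.173, -0.0, 1.571], 'qd': [-0.0, -0.0, 0.0, 0.0, -0.0, -0.001], 'tau': [0.001, -40.568, 25.392, 0.019, 0.0, -0.0], 'eef_pos': [0.173, -0.495, 0.23], 'eef_rot': [0.986, 0.168, -0.0, -0.001], 'force': [-0.32, -0.15, -0.649], 'wrist_torque': [0.027, 0.013, 0.033], 'width': 0.086}
top {'camera_matrix': [[403.9541, 0.0, 251.2799], [0.0, 403.9541, 195.2973], [0.0, 0.0, 1.0]], 'distortion': [0.0392, 0.0, 0.0, 0.0, 0.0], 'T': [[0.0256, -0.9859, 0.1652, 0.3898], [-0.9997, -0.025, 0.0053, 0.1212], [-0.0011, -0.1653, -0.9862, 0.9429], [0.0, 0.0, 0.0, 1.0]]}
scene {'camera_matrix': [[423.3761, 0.0, 253.1806], [0.0, 423.3761, 194.4248], [0.0, 0.0, 1.0]], 'distortion': [-0.1374, 0.0, 0.0, 0.0, 0.0], 'T': [[-0.075, 0.6391, -0.7655, 1.082], [0.997, 0.0331, -0.0701, 0.19], [-0.0194, -0.7684, -0.6396, 0.5557], [0.0, 0.0, 0.0, 1.0]]}
```

View pics/top0.png

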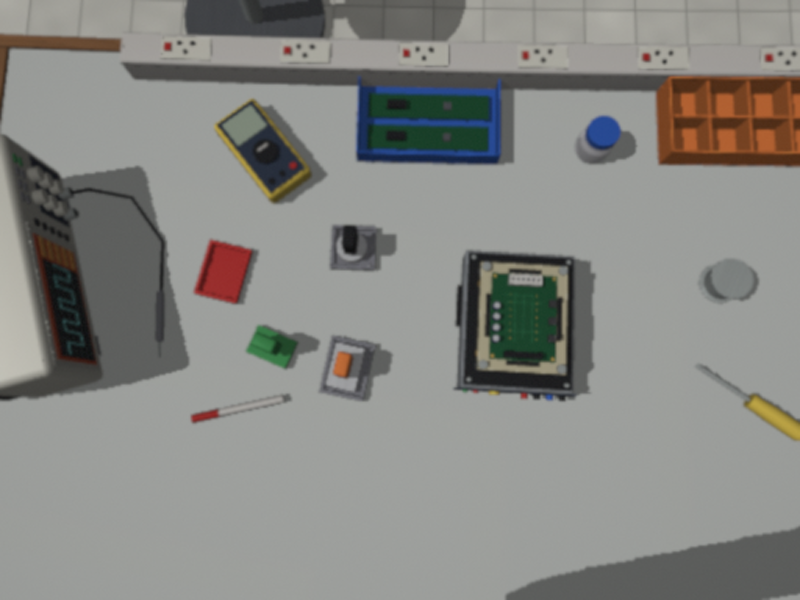

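View pics/scene0.png

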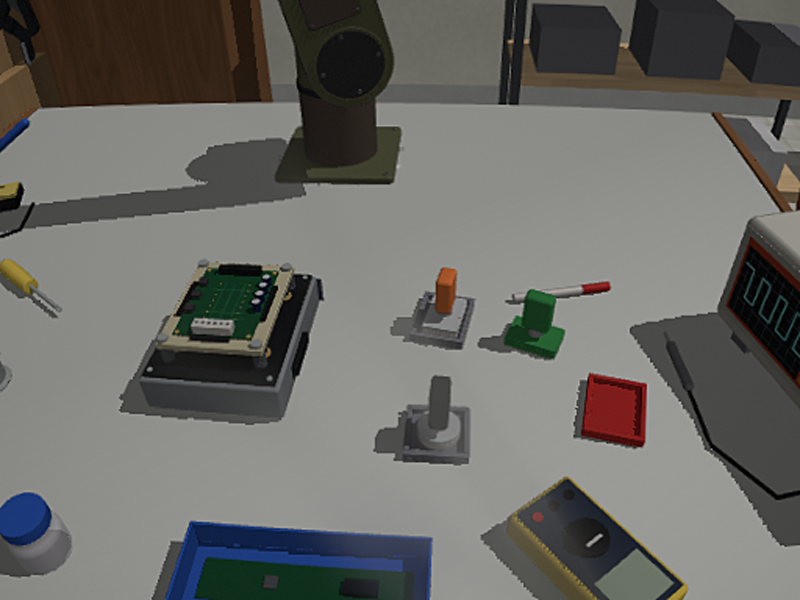

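The top view shows the orange-gripped pusher in its rest at about (345,367) and the jig's board at about (525,318). The round pusher is at (352,245). I'll enlarge both targets.

```bash
cat > h.py <<'E'
from rig import r
import cv2,numpy as np
def pt(cam,uv,z,par=None):
    p=par or r.camera_params(cam)
    n=cv2.undistortPoints(np.array(uv,float).reshape(-1,1,2),np.array(p["camera_matrix"]),np.array(p["distortion"])).reshape(-1,2)
    T=np.array(p["T"]);d=np.c_[n,np.ones(len(n))]@T[:3,:3].T
    return T[:3,3]+d*((z-T[2,3])/d[:,2])[:,None]
def px(cam,X,par=None):
    p=par or r.camera_params(cam);T=np.linalg.inv(np.array(p["T"]))
    return cv2.projectPoints(np.array(X,float),cv2.Rodrigues(T[:3,:3])[0],T[:3,3],np.array(p["camera_matrix"]),np.array(p["distortion"]))[0].reshape(-1,2)
E
python3 - <<'E'
from h import *
im=r.snapshot("top")[:,:,::-1]
a=cv2.resize(im[205:265,195:255],(390,390),interpolation=cv2.INTER_CUBIC)   # x6.5
b=cv2.resize(im[155:260,285:385],None,fx=4,fy=5.7/1.425,interpolation=cv2.INTER_CUBIC)
c=np.zeros((430,800,3),np.uint8);c[:390,:390]=a;c[:420,395:795]=b
cv2.imwrite("pics/crop1.png",c)
E
```

```text
(no output)
```

View pics/crop1.png

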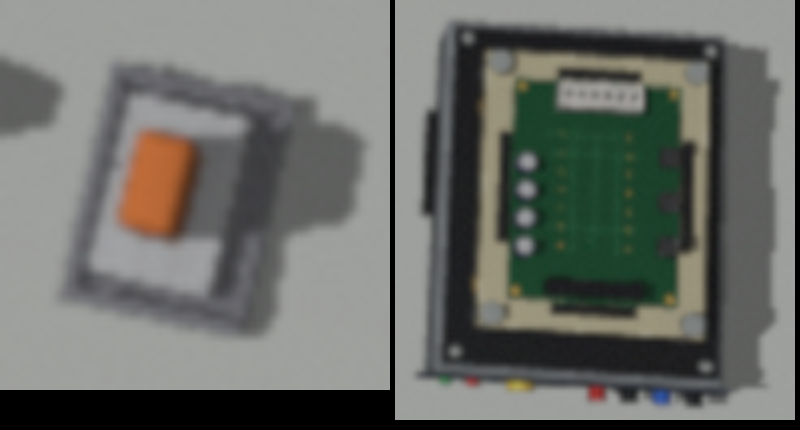

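The left crop shows the rest (outer corners about (115,65), (295,100), (265,328), (65,298)) with the white foot in the pocket. The right crop shows the four post heads at about (502,61), (697,72), (693,323), (491,312) and the bare middle of the board near (595,192).

```bash
python3 - <<'E'
from h import *
A=lambda l:[(195+(x+.5)/6.5-.5,205+(y+.5)/6.5-.5) for x,y in l]
B=lambda l:[(285+(x-395+.5)/4-.5,155+(y+.5)/4-.5) for x,y in l]
def show(n,P):
    d=np.diff(np.r_[P,P[:1]],axis=0)[:,:2]
    print(n,"c",P.mean(0).round(4),"len",np.linalg.norm(d,axis=1).round(4),"ang",np.degrees(np.arctan2(d[:,1],d[:,0])).round(1))
show("rest",pt("top",A([(115,65),(295,100),(262,325),(65,298)]),.012))
show("foot",pt("top",A([(130,92),(250,115),(212,298),(88,272)]),.019))
show("grip",pt("top",A([(143,130),(190,138),(172,238),(120,227)]),.077))
show("posts",pt("top",B([(502,61),(697,72),(693,323),(491,312)]),.087))
show("board",pt("top",B([(516,79),(682,87),(676,306),(510,298)]),.084))
E
```

```text
rest c [0.4522 0.189  0.012 ] len [0.0654 0.0799 0.0699 0.0838] ang [-99.6 173.4  83.7  -9.7]
foot c [0.4524 0.1935 0.019 ] len [0.0432 0.0652 0.0443 0.0645] ang [-99.4 170.2  79.7 -10.8]
grip c [0.4518 0.1936 0.077 ] len [0.0158 0.0333 0.0175 0.0326] ang [-98.2 171.9  79.6 -11. ]
posts c [ 0.5227 -0.053   0.087 ] len [0.1052 0.1355 0.1061 0.1362] ang [-91.9 178.   88.4  -2.4]
board c [ 0.5227 -0.0538  0.084 ] len [0.0897 0.1188 0.0876 0.1191] ang [-91.4 177.5  88.8  -1.6]
```

```bash
cat >> h.py <<'E'
from scipy.spatial.transform import Rotation as R
def to(x,y,z,yaw):
    o=r.observe();q=R.from_quat(o["eef_rot"]);M=q.as_matrix();d=M.T@(np.array([x,y,z])-o["eef_pos"])/.025
    cur=np.degrees(np.arctan2(M[1,0],M[0,0]));s=(cur-yaw+90)%180-90
    print("t",round(o["t"],2),"pos",np.round(o["eef_pos"],4),"yaw",round(cur,2),"tilt",np.degrees(np.arccos(-M[2,2])).round(2),"F",np.round(o["force"],2),"w",round(o["width"],4),"q",np.round(o["qpos"],2))
    print("rows dx,dy,dz",d.round(3),"spin",round(s/8,3))
E
python3 -c "
from h import *
to(.452,.1935,.15,-10.5)"
```

```text
t 0.15 pos [ 0.1733 -0.495   0.2307] yaw 19.3 tilt 0.09 F [0.16 0.05 0.33] w 0.0856 q [-1.23  0.26 -0.14  1.17  0.    1.57]
rows dx,dy,dz [ 19.622 -22.304   3.26 ] spin 3.725
```

```bash
python3 -m jog '[[[85,1.3,-1.5,0,0.3],[85,2.6,-3,0,0.6],[85,3.9,-4.5,0,0.9],[85,5.2,-6,0,1.2],[85,6.5,-7.5,0,1.5],[85,7.8,-8.9,0,1.8],[85,9.2,-10.4,0,2.1],[85,10.5,-11.9,0,2.4],[85,11.8,-13.4,0,2.6],[85,13.1,-14.9,0,2.8],[85,14.4,-16.4,0,3],[85,15.7,-17.8,0,3.2],[85,17,-19.3,0.4,3.4],[85,18.3,-20.8,1,3.6],[85,19.6,-22.3,1.6,3.72],[85,19.62,-22.3,2.4,3.72],[85,19.62,-22.3,2.8,3.72],[85,19.62,-22.3,2.8,3.72],[85,19.62,-22.3,2.8,3.72]]]'
python3 -c "
from h import *
to(.452,.1935,.15,-10.5)
im=r.snapshot('wrist');p=r.camera_params('wrist');print(np.round(p['T'],4).tolist())
cv2.imwrite('pics/w1.png',im[:,:,::-1])"
```

```text
t: 2.05
eef_pos: [0.4153, -0.0383, 0.1821]
eef_rot: [0.998, -0.062, -0.0, -0.022]
force: [-0.5, 0.7, -1.1]
width: 0.0849
t 2.05 pos [ 0.4153 -0.0383  0.1821] yaw -7.14 tilt 2.51 F [-0.48  0.74 -1.14] w 0.0849 q [-0.13  0.11 -0.47  1.    0.04  3.14]
rows dx,dy,dz [ 0.309 -9.319  1.691] spin 0.42
[[-0.1238, -0.947, -0.2963, 0.4916], [-0.9913, 0.105, 0.0788, -0.0535], [-0.0435, 0.3035, -0.9518, 0.3232], [0.0, 0.0, 0.0, 1.0]]
```

View pics/w1.png

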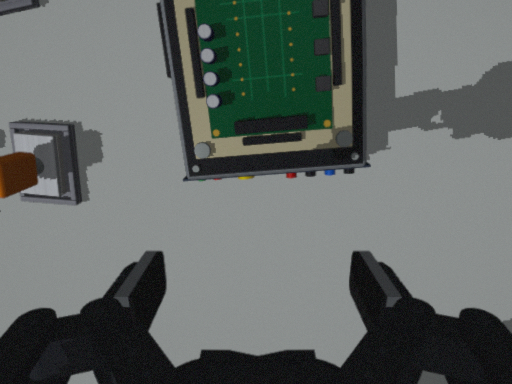

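The picture shows the board at the top and the rest and grip at the far left, about (40,165). Joint 6 hit its range limit, which stopped the move short and left a 2.5° tilt. The other grasp half-turn fits the joint, so I'll check the tilt direction and start unwinding.

```bash
python3 -c "
from h import *
o=r.observe();print(R.from_quat(o['eef_rot']).as_matrix().round(4),o['qpos'],o['qd'])"
python3 -m jog '[[[85,0,-1,-0.5,-1],[85,0,-2,-0.5,-2]]]'
python3 -c "
from h import *
to(.452,.1935,.15,169.5)
o=r.observe();print(R.from_quat(o['eef_rot']).as_matrix().round(4))"
```

```text
[[ 0.9923 -0.1239  0.0016]
 [-0.1239 -0.9913  0.0437]
 [-0.0038 -0.0436 -0.999 ]] [-0.12520576  0.10931621 -0.46701814  0.99830861  0.04361846  3.14058775] [ 7.31735311e-03 -1.01981944e-02  1.31313207e-02  3.34374910e-02
 -1.93371580e-04 -8.35540135e-05]
t: 2.3
eef_pos: [0.4221, 0.0113, 0.1971]
eef_rot: [0.997, 0.08, 0.003, -0.022]
force: [0.4, -0.1, -0.3]
width: 0.085
t 2.3 pos [0.4221 0.0113 0.1971] yaw 9.11 tilt 2.52 F [ 0.4  -0.12 -0.28] w 0.085 q [-0.01  0.1  -0.43  1.03  0.04  2.98]
rows dx,dy,dz [ 2.316 -6.921  2.204] spin 2.451
[[ 0.9873  0.1586  0.0033]
 [ 0.1583 -0.9864  0.0438]
 [ 0.0102 -0.0427 -0.999 ]]
```

The lean toward +y came from joint 5 at the joint-6 limit, and relative moves carry it along. I'll spin to the opposite joint-6 limit, which should cancel it, since time allows.

```bash
python3 -m jog '[[[85,0,0,0,-1.05],[85,0,0,0,-2.1],[85,0,0,0,-3.15],[85,0,0,0,-4.2],[85,0,0,0,-5.25],[85,0,0,0,-6.3],[85,0,0,0,-7.35],[85,0,0,0,-8.4],[85,0,0,0,-9.45],[85,0,0,0,-10.5],[85,0,0,0,-11.55],[85,0,0,0,-12.6],[85,0,0,0,-13.65],[85,0,0,0,-14.7],[85,0,0,0,-15.75],[85,0,0,0,-16.8],[85,0,0,0,-17.85],[85,0,0,0,-18.9],[85,0,0,0,-19.95],[85,0,0,0,-21]]]'
python3 -m jog '[[[85,0,0,0,-1.05],[85,0,0,0,-2.1],[85,0,0,0,-3.15],[85,0,0,0,-4.2],[85,0,0,0,-5.25],[85,0,0,0,-6.3],[85,0,0,0,-7.35],[85,0,0,0,-8.4],[85,0,0,0,-9.45],[85,0,0,0,-10.5],[85,0,0,0,-11.55],[85,0,0,0,-12.6],[85,0,0,0,-13.65],[85,0,0,0,-14.7],[85,0,0,0,-15.75],[85,0,0,0,-16.8],[85,0,0,0,-17.85],[85,0,0,0,-18.9],[85,0,0,0,-19.95],[85,0,0,0,-21]]]'
python3 -c "
from h import *
to(.452,.1935,.15,169.5)
o=r.observe();print(R.from_quat(o['eef_rot']).as_matrix().round(4)[:,2])"
```

```text
t: 4.3
eef_pos: [0.4221, 0.0116, 0.1972]
eef_rot: [0.022, 1.0, 0.022, 0.001]
force: [0.1, -0.8, -0.2]
width: 0.0849
t: 6.3
eef_pos: [0.422, 0.0119, 0.1973]
eef_rot: [0.992, -0.123, -0.001, -0.022]
force: [-0.3, -1.2, 0.0]
width: 0.0848
t 6.3 pos [0.422  0.0119 0.1973] yaw -14.09 tilt 2.52 F [-0.3  -1.22  0.03] w 0.0848 q [-0.01  0.1  -0.43  1.03  0.04 -2.9 ]
rows dx,dy,dz [-0.593 -7.247  2.213] spin -0.449
[ 0.0038  0.0439 -0.999 ]
```

```bash
python3 -m jog '[[[85,0,0,0,-1],[85,0,0,0,-2],[85,0,0,0,-2.6],[85,0,0,0,-2.6]]]'
python3 -c "
from h import *
to(.452,.1935,.15,169.5)
o=r.observe();print(R.from_quat(o['eef_rot']).as_matrix().round(4)[:,2])"
```

```text
t: 6.7
eef_pos: [0.4193, 0.0426, 0.1974]
eef_rot: [0.999, 0.043, 0.004, -0.01]
force: [0.0, -0.3, 0.0]
width: 0.0854
t 6.7 pos [0.4193 0.0426 0.1974] yaw 4.91 tilt 1.21 F [ 0.03 -0.34  0.03] w 0.0854 q [ 0.09  0.1  -0.44  1.03  0.02 -3.14]
rows dx,dy,dz [ 1.802 -5.864  2.024] spin 1.927
[ 0.007   0.0199 -0.9998]
```

```bash
python3 -m jog '[[[85,0,0,0,-0.7],[85,0,0,0,-0.7],[85,0,0,0,-0.7]]]'
python3 -c "
from h import *
to(.452,.1935,.15,169.5)
o=r.observe();print(R.from_quat(o['eef_rot']).as_matrix().round(4)[:,2])"
```

```text
t: 7.0
eef_pos: [0.4157, 0.0655, 0.1974]
eef_rot: [0.997, 0.078, 0.005, 0.0]
force: [0.6, 0.3, -0.1]
width: 0.0851
t 7.0 pos [0.4157 0.0655 0.1974] yaw 8.96 tilt 0.59 F [ 0.65  0.26 -0.1 ] w 0.0851 q [ 0.16  0.09 -0.44  1.03 -0.   -3.14]
rows dx,dy,dz [ 2.214 -4.834  1.912] spin 2.433
[ 1.040e-02  1.000e-04 -9.999e-01]
```

```bash
python3 -m jog '[[[85,0.2,-0.4,0,1.04],[85,0.4,-0.8,0,2.08],[85,0.6,-1.2,0,3.12],[85,0.8,-1.7,0,4.16],[85,1,-2.2,0,5.2],[85,1.2,-2.7,0,6.24],[85,1.4,-3.2,0.1,7.28],[85,1.6,-3.6,0.3,8.32],[85,1.8,-4,0.5,9.36],[85,2,-4.4,0.7,10.4],[85,2.21,-4.83,0.9,11.44],[85,2.21,-4.83,1.1,12.48],[85,2.21,-4.83,1.3,13.52],[85,2.21,-4.83,1.5,14.56],[85,2.21,-4.83,1.7,15.6],[85,2.21,-4.83,1.9,16.64],[85,2.21,-4.83,1.9,17.68],[85,2.21,-4.83,1.9,18.72],[85,2.21,-4.83,1.9,19.76],[85,2.21,-4.83,1.9,20.8]]]'
python3 -m jog '[[[85,0,0,0,1.04],[85,0,0,0,2.08],[85,0,0,0,3.12],[85,0,0,0,4.1],[85,0,0,0,4.1],[85,0,0,0,4.1]]]'
python3 -c "
from h import *
to(.452,.1935,.15,169.5)
o=r.observe();print(R.from_quat(o['eef_rot']).as_matrix().round(4)[:,2])
p=r.camera_params('wrist');im=r.snapshot('wrist')
cv2.imwrite('pics/w2.png',im[:,:,::-1]);import json
json.dump({k:np.array(v).tolist() for k,v in p.items()},open('w2.json','w'))
"
```

```text
t: 9.0
eef_pos: [0.4524, 0.1922, 0.1502]
eef_rot: [-0.192, 0.981, -0.001, 0.005]
force: [-0.1, 0.0, 0.0]
width: 0.0854
t: 9.6
eef_pos: [0.4527, 0.1915, 0.1502]
eef_rot: [0.093, 0.996, 0.0, 0.005]
force: [-0.1, -0.2, 0.2]
width: 0.0851
t 9.6 pos [0.4527 0.1915 0.1502] yaw 169.37 tilt 0.6 F [-0.06 -0.22  0.24] w 0.0851 q [ 0.4   0.25 -0.38  0.94 -0.    0.59]
rows dx,dy,dz [0.043 0.074 0.008] spin -0.016
[ 1.040e-02 -6.000e-04 -9.999e-01]
```

View pics/w2.png

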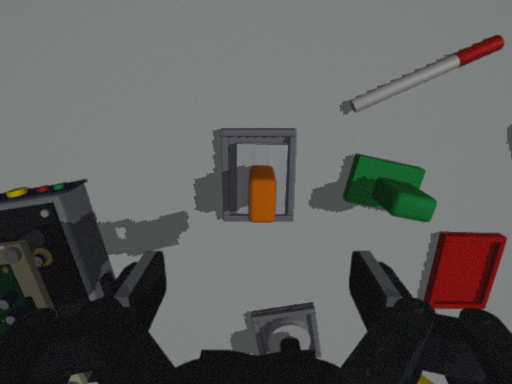

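The orange grip is at (262,194), and the rest's outer corners are about (221,129), (297,128), (294,221), (222,220). I'll overlay the predicted models.

```bash
python3 - <<'E'
from h import *
import json
p=json.load(open('w2.json'));im=cv2.imread('pics/w2.png')
def show(n,P):
    d=np.diff(np.r_[P,P[:1]],axis=0)[:,:2]
    print(n,"c",P.mean(0).round(4),"len",np.linalg.norm(d,axis=1).round(4),"ang",np.degrees(np.arctan2(d[:,1],d[:,0])).round(1))
show("rest",pt("",[(221,129),(297,128),(294,221),(222,220)],.012,p))
S=4;x0,y0=200,110
b=cv2.resize(im[110:240,200:320],None,fx=S,fy=S,interpolation=cv2.INTER_CUBIC)
def box(c,yaw,sx,sy,z,col):
    a=np.radians(yaw);Q=np.array([[sx,sy],[-sx,sy],[-sx,-sy],[sx,-sy]])/2@np.array([[np.cos(a),np.sin(a)],[-np.sin(a),np.cos(a)]])+c
    u=(px("",np.c_[Q,np.full(4,z)],p)-[x0,y0]+.5)*S
    cv2.polylines(b,[u.astype(int)],True,col,1)
c=(.452,.1925);y=-10.5
box(c,y,.064,.044,.019,(255,0,0));box(c,y,.034,.020,.077,(0,255,255));box(c,y,.086,.066,.012,(0,0,255))
cv2.imwrite('pics/ov.png',b)
E
```

```text
rest c [0.4504 0.1936 0.012 ] len [0.0653 0.0864 0.0677 0.0846] ang [  80.1  -10.3 -101.5  168.1]
```

View pics/ov.png

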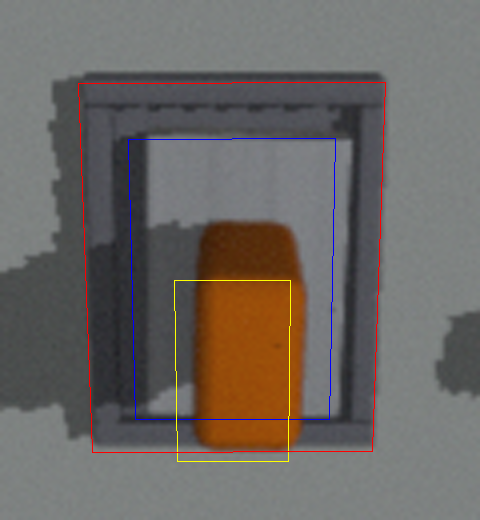

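The foot and grip sit about 4 mm to +y of my estimate, so the pusher is at about (0.451, 0.196). The rest middle is about (0.4505, 0.193) at -10.3°, so the pusher leans toward the +y wall of the pocket. Now I'll descend and grip.

```bash
python3 -c "
from h import *
to(.451,.1958,.034,169.6)"
```

```text
t 9.65 pos [0.4527 0.1916 0.1502] yaw 169.36 tilt 0.6 F [-1.3   0.66  0.16] w 0.0848 q [ 0.4   0.25 -0.38  0.94 -0.    0.59]
rows dx,dy,dz [0.144 0.146 4.648] spin -0.03
```

```bash
python3 -m jog '[[[85,0.14,0.15,1.2,0],[85,0.14,0.15,2.4,0],[85,0.14,0.15,3.6,0],[85,0.14,0.15,4.3,0],[85,0.14,0.15,4.65,0],[85,0.14,0.15,4.65,0],[60,0.14,0.15,4.65,0],[40,0.14,0.15,4.65,0],[28,0.14,0.15,4.65,0],[15,0.14,0.15,4.65,0],[10,0.14,0.15,4.65,0],[10,0.14,0.15,4.65,0],[10,0.14,0.15,4.65,0]]]' 60
python3 -c "
from h import *
to(.451,.1958,.15,169.6)"
```

```text
t: 10.95
eef_pos: [0.4515, 0.196, 0.0345]
eef_rot: [0.093, 0.996, 0.0, 0.006]
force: [-1.2, -0.4, 6.1]
width: 0.0198
t 10.95 pos [0.4515 0.196  0.0345] yaw 169.36 tilt 0.65 F [-1.24 -0.39  6.13] w 0.0198 q [ 0.41  0.37 -0.55  0.64 -0.    0.6 ]
rows dx,dy,dz [-3.300e-02 -3.000e-03 -4.619e+00] spin -0.03
```

```bash
python3 -m jog '[[[10,0,0,-0.4,0],[10,0,0,-1.2,0],[10,0,0,-2.4,0],[10,0,0,-3.6,0],[10,0,0,-4.8,0],[10,0,0,-5.4,0],[10,0,0,-5.4,0],[10,0,0,-5.4,0]]]'
python3 -c "
from h import *
to(.5227,-.0535,.17,178)"
```

```text
t: 11.75
eef_pos: [0.4495, 0.1959, 0.1691]
eef_rot: [0.093, 0.996, 0.0, 0.005]
force: [-0.5, 0.2, -2.4]
width: 0.0194
t 11.75 pos [0.4495 0.1959 0.1691] yaw 169.37 tilt 0.61 F [-0.53  0.18 -2.42] w 0.0194 q [ 0.41  0.23 -0.35  0.98 -0.    0.6 ]
rows dx,dy,dz [-4.719e+00 -9.264e+00  1.000e-03] spin -1.079
```

```bash
python3 -m jog '[[[10,-0.4,-0.8,0,0],[10,-1.1,-2.2,0,-0.2],[10,-1.8,-3.6,0,-0.5],[10,-2.6,-5.2,0,-0.7],[10,-3.4,-6.8,0,-0.9],[10,-4.2,-8.2,0,-1.08],[10,-4.6,-9,0,-1.08],[10,-4.72,-9.26,0,-1.08],[10,-4.72,-9.26,0,-1.08],[10,-4.72,-9.26,0,-1.08],[10,-4.72,-9.26,0,-1.08]]]'
python3 - <<'E'
from h import *
import json
to(.5227,-.0535,.125,178)
o=r.observe()
Y=np.degrees
ims={}
for n in("wrist","top","scene"):
    p=r.camera_params(n);im=r.snapshot(n)[:,:,::-1].copy();ims[n]=im
    json.dump({k:np.array(v).tolist() for k,v in p.items()},open(n+'3.json','w'));cv2.imwrite(f'pics/{n}3.png',im)
w=cv2.resize(ims["wrist"],(400,300));
c=np.zeros((600,800,3),np.uint8)
c[:384,:512]=ims["wrist"]
t=cv2.resize(ims["top"][150:260,285:385],(272,300),interpolation=cv2.INTER_CUBIC);c[:300,520:792]=t
s=cv2.resize(ims["scene"][110:280,70:220],(264,300),interpolation=cv2.INTER_CUBIC);c[300:600,520:784]=s
cv2.imwrite('pics/c3.png',c)
E
```

```text
t: 12.85
eef_pos: [0.522, -0.0521, 0.1696]
eef_rot: [0.017, 1.0, 0.0, 0.005]
force: [0.2, -0.2, -2.2]
width: 0.0194
t 12.85 pos [ 0.522  -0.0521  0.1696] yaw 178.1 tilt 0.54 F [ 0.18 -0.25 -2.22] w 0.0194 q [-0.1   0.29 -0.27  1.01  0.   -0.07]
rows dx,dy,dz [-0.013 -0.054  1.783] spin 0.013
```

View pics/c3.png

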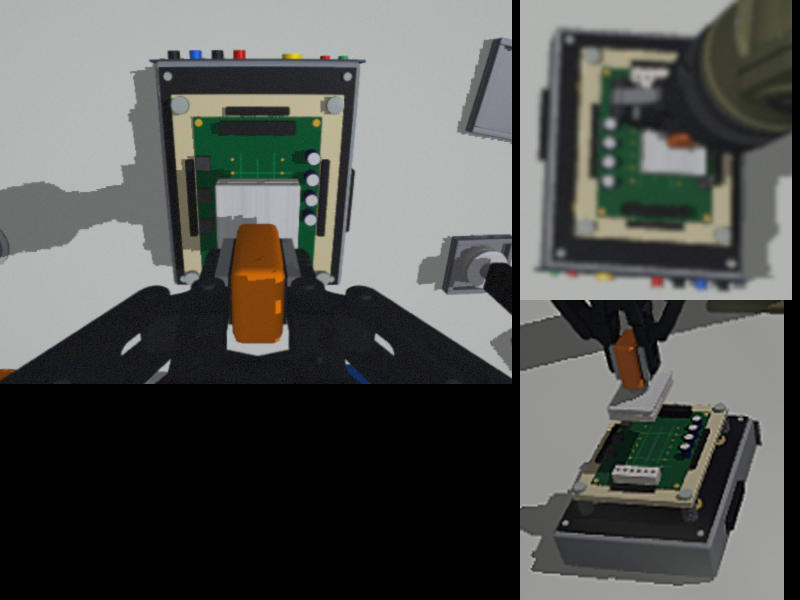

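In the wrist view the post heads are at (180,105), (336,105), (191,278), (323,278). The foot's visible far edge runs (216,182)–(299,182). I'll compute the offsets.

```bash
python3 - <<'E'
from h import *
import json
p=json.load(open('wrist3.json'))
P=pt("",[(180,105),(336,105),(323,278),(191,278)],.087,p);print(P.round(4),P.mean(0))
d=np.diff(np.r_[P,P[:1]],axis=0)[:,:2];print(np.linalg.norm(d,axis=1).round(4),np.degrees(np.arctan2(d[:,1],d[:,0])).round(1))
F=pt("",[(216,182),(299,182)],.1546,p);print(F.round(4),F.mean(0),np.linalg.norm(F[1]-F[0]))
B=pt("",[(193,116),(329,116)],.084,p);print(B.round(4),B.mean(0))
E
```

```text
[[ 0.4526 -0.1018  0.087 ]
 [ 0.456   0.0038  0.087 ]
 [ 0.5906 -0.001   0.087 ]
 [ 0.587  -0.1073  0.087 ]] [ 0.52155668 -0.0515848   0.087     ]
[0.1056 0.1346 0.1064 0.1346] [ 88.1  -2.  -91.9 177.6]
[[ 0.4885 -0.0715  0.1546]
 [ 0.4898 -0.0296  0.1546]] [ 0.48915326 -0.05055204  0.1546    ] 0.041956877778373355
[[ 4.604e-01 -9.420e-02  8.400e-02]
 [ 4.635e-01 -2.000e-04  8.400e-02]] [ 0.46196198 -0.04716152  0.084     ]
```

Everything is centred within about 1 mm. Descending to just above the board.

```bash
python3 -m jog '[[[10,0,0,0.4,0],[10,0,0,1,0],[10,0,0,1.5,0],[10,0,0,1.9,0],[10,0,0,2.1,0],[10,0,0,2.16,0],[10,0,0,2.16,0],[10,0,0,2.16,0]]]'
python3 -m jog '[[[10,0,0,0.06,0],[10,0,0,0.1,0],[10,0,0,0.14,0],[10,0,0,0.18,0],[10,0,0,0.18,0]]]'
python3 -c "
from h import *
to(.522,-.052,.1,178)"
```

```text
t: 13.8
eef_pos: [0.5236, -0.0525, 0.1166]
eef_rot: [0.017, 1.0, -0.0, 0.006]
force: [-0.3, -0.3, -2.6]
width: 0.0193
t: 14.3
eef_pos: [0.5239, -0.0525, 0.1125]
eef_rot: [0.017, 1.0, -0.0, 0.006]
force: [-1.1, -0.7, 2.7]
width: 0.0195
t 14.3 pos [ 0.5239 -0.0525  0.1125] yaw 178.1 tilt 0.71 F [-1.12 -0.67  2.71] w 0.0195 q [-0.1   0.33 -0.36  0.86  0.   -0.07]
rows dx,dy,dz [0.084 0.018 0.499] spin 0.013
```

```bash
J="python3 -m jog"; python3 -m jog '[[[10,0.03,0,0.04,0],[10,0.06,0,0.08,0],[10,0.06,0,0.08,0]]]' | sed -n '2p;4p'
python3 -m jog '[[[10,0,0,0.03,0],[10,0,0,0.03,0]]]' | sed -n '2p;4p'
python3 -m jog '[[[10,0,0,0.03,0],[10,0,0,0.03,0]]]' | sed -n '2p;4p'
```

```text
eef_pos: [0.5237, -0.0525, 0.1111]
force: [1.5, 1.3, 3.0]
eef_pos: [0.5238, -0.0525, 0.1104]
force: [0.5, 0.7, 3.3]
eef_pos: [0.5238, -0.0525, 0.1097]
force: [0.4, -0.5, 3.6]
```

```bash
python3 -m jog '[[[10,0,0,0.03,0],[10,0,0,0.03,0]]]' | sed -n '2p;4p'
python3 -m jog '[[[10,0,0,0.03,0],[10,0,0,0.03,0]]]' | sed -n '2p;4p'
python3 -m jog '[[[10,0,0,0.03,0],[10,0,0,0.03,0]]]' | sed -n '2p;4p'
```

```text
eef_pos: [0.5238, -0.0525, 0.1089]
force: [-0.6, 0.4, 4.7]
eef_pos: [0.5238, -0.0525, 0.1082]
force: [-0.2, -0.6, 5.3]
eef_pos: [0.5238, -0.0525, 0.1074]
force: [-0.8, 0.3, 4.5]
```

```bash
python3 -m jog '[[[10,0,0,0.03,0],[10,0,0,0.03,0]]]' | sed -n '2p;4p'
python3 -m jog '[[[10,0,0,0.03,0],[10,0,0,0.03,0]]]' | sed -n '2p;4p'
python3 -m jog '[[[10,0,0,0.03,0],[10,0,0,0.03,0]]]' | sed -n '2p;4p'
```

```text
eef_pos: [0.5238, -0.0525, 0.1069]
force: [0.1, 0.6, 6.5]
eef_pos: [0.5238, -0.0525, 0.1063]
force: [-1.5, 0.9, 7.3]
eef_pos: [0.5238, -0.0525, 0.1058]
force: [-0.6, 0.2, 6.3]
```

```bash
python3 -m jog '[[[10,0,0,0.04,0],[10,0,0,0.04,0]]]' | sed -n '2p;4p'
python3 -m jog '[[[10,0,0,0.03,0],[10,0,0,0.03,0]]]' | sed -n '2p;4p'
python3 -m jog '[[[10,0,0,0.03,0],[10,0,0,0.03,0]]]' | sed -n '2p;4p'
```

```text
eef_pos: [0.5238, -0.0525, 0.1051]
force: [-1.4, -0.3, 7.7]
eef_pos: [0.5238, -0.0525, 0.1047]
force: [-1.1, 0.7, 7.4]
eef_pos: [0.5238, -0.0525, 0.1043]
force: [-0.4, 0.1, 7.0]
```

```bash
python3 -m jog '[[[10,0,0,0.03,0],[10,0,0,0.03,0]]]' | sed -n '2p;4p'
python3 -m jog '[[[10,0,0,0.03,0],[10,0,0,0.03,0]]]' | sed -n '2p;4p'
python3 -m jog '[[[10,0,0,0.03,0],[10,0,0,0.03,0]]]' | sed -n '2p;4p'
python3 -m jog '[[[10,0,0,0.03,0],[10,0,0,0.03,0]]]' | sed -n '2p;4p'
```

```text
eef_pos: [0.5238, -0.0525, 0.104]
force: [-1.3, -0.1, 8.6]
eef_pos: [0.5238, -0.0525, 0.1037]
force: [-1.8, 0.3, 8.8]
eef_pos: [0.5238, -0.0525, 0.1035]
force: [-1.8, 0.9, 7.8]
eef_pos: [0.5238, -0.0525, 0.1033]
force: [-1.4, 0.0, 8.1]
```

```bash
python3 -m jog '[[[10,0,0,0.045,0],[10,0,0,0.045,0]]]' | sed -n '2p;4p'
python3 -m jog '[[[10,0,0,0.045,0],[10,0,0,0.045,0]]]' | sed -n '2p;4p'
python3 -m jog '[[[10,0,0,0.045,0],[10,0,0,0.045,0]]]' | sed -n '2p;4p'
```

```text
eef_pos: [0.5238, -0.0525, 0.1027]
force: [-1.7, -0.0, 8.4]
eef_pos: [0.5238, -0.0526, 0.1025]
force: [-1.5, -0.1, 12.1]
eef_pos: [0.5239, -0.0526, 0.1025]
force: [-2.4, 0.7, 12.8]
```

The plate is on its stops: the position stalled at 0.1025 and the force jumped by about 4 N. I'll press slightly firmer and hold.

```bash
python3 -m jog '[[[10,0,0,0.05,0],[10,0,0,0.055,0],[10,0,0,0.055,0]]]' | sed -n '2p;4p;1p'
python3 -c "
from h import *
to(.522,-.052,.1,178)
im=[r.snapshot(n)[:,:,::-1] for n in('scene','wrist')]
c=np.zeros((450,800,3),np.uint8);s=cv2.resize(im[0][130:280,70:220],(450,450),interpolation=cv2.INTER_CUBIC);c[:,:450]=s
c[:300,455:800]=cv2.resize(im[1][60:360,85:430],(345,300));cv2.imwrite('pics/press.png',c)"
```

```text
t: 18.5
eef_pos: [0.5239, -0.0526, 0.1024]
force: [-1.9, -0.0, 13.5]
t 18.5 pos [ 0.5239 -0.0526  0.1024] yaw 178.09 tilt 1.11 F [-1.89 -0.04 13.52] w 0.0193 q [-0.1   0.34 -0.38  0.83  0.   -0.07]
rows dx,dy,dz [0.077 0.021 0.095] spin 0.011
```

View pics/press.png

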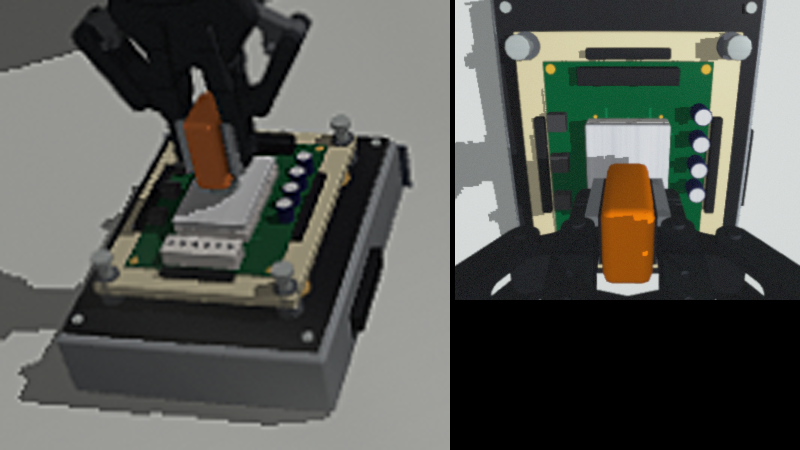

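The foot is flat on the clear middle, clear of every tall part, with the plate down and the post heads standing well proud. Now I'll hold.

```bash
python3 -m jog '[[[10,0,0,0.058,0],[10,0,0,0.062,0],[10,0,0,0.062,0]]]' | sed -n '2p;4p'
python3 -c "
from h import *
to(.522,-.052,.1,178);print(r.observe()['wrist_torque'])"
```

```text
eef_pos: [0.5239, -0.0526, 0.1024]
force: [-3.4, -0.0, 15.1]
t 18.9 pos [ 0.5239 -0.0526  0.1024] yaw 178.09 tilt 1.16 F [-3.35 -0.02 15.08] w 0.0196 q [-0.1   0.34 -0.38  0.83  0.   -0.07]
rows dx,dy,dz [0.079 0.022 0.093] spin 0.011
[0.28194901 1.0516396  0.02847565]
```

```bash
python3 -m jog '[[[10,0.01,0,0.062,0],[10,0.01,0,0.064,0],[10,0.01,0,0.064,0],[10,0.01,0,0.064,0],[10,0.01,0,0.064,0],[10,0.01,0,0.064,0],[10,0.01,0,0.064,0],[10,0.01,0,0.064,0],[10,0.01,0,0.064,0],[10,0.01,0,0.064,0],[10,0.01,0,0.064,0],[10,0.01,0,0.064,0],[10,0.01,0,0.064,0],[10,0.01,0,0.064,0],[10,0.01,0,0.064,0],[10,0.01,0,0.064,0],[10,0.01,0,0.064,0],[10,0.01,0,0.064,0],[10,0.01,0,0.064,0],[10,0.01,0,0.064,0]]]'
python3 -c "
from h import *
to(.522,-.052,.1,178);print(r.observe()['wrist_torque'])
im=[r.snapshot(n)[:,:,::-1] for n in('scene','wrist')];cv2.imwrite('pics/s5.png',im[0]);cv2.imwrite('pics/w5.png',im[1])"
```

```text
t: 20.9
eef_pos: [0.5239, -0.0526, 0.1024]
eef_rot: [0.017, 1.0, -0.0, 0.011]
force: [-3.4, 0.5, 16.4]
width: 0.0191
t 20.9 pos [ 0.5239 -0.0526  0.1024] yaw 178.09 tilt 1.23 F [-3.36  0.49 16.38] w 0.0191 q [-0.1   0.34 -0.39  0.83  0.   -0.07]
rows dx,dy,dz [0.078 0.021 0.095] spin 0.011
[0.26288881 1.04458891 0.00919333]
```

The hold is done. I'm unsure about level, because the tool shows -3.4 N of side force and a 1° lean. I'll test whether a small sideways offset relieves it.

```bash
python3 -m jog '[[[10,0.03,0,0.06,0],[10,0.05,0,0.06,0],[10,0.05,0,0.06,0]]]' | sed -n '4p'
python3 -c "
from h import *
to(.522,-.052,.1,178);print(r.observe()['wrist_torque'])"
python3 -m jog '[[[10,0.07,0,0.06,0],[10,0.1,0,0.06,0],[10,0.1,0,0.06,0]]]' | sed -n '4p'
python3 -c "
from h import *
to(.522,-.052,.1,178);print(r.observe()['wrist_torque'])"
```

```text
force: [-1.8, -0.6, 14.7]
t 21.3 pos [ 0.5237 -0.0526  0.1026] yaw 178.09 tilt 1.38 F [-1.76 -0.61 14.74] w 0.0194 q [-0.1   0.33 -0.39  0.82  0.   -0.07]
rows dx,dy,dz [0.07  0.022 0.104] spin 0.011
[0.2622368  0.67900792 0.08062447]
force: [0.8, 0.6, 12.2]
t 21.6 pos [ 0.5233 -0.0526  0.103 ] yaw 178.09 tilt 1.67 F [ 0.79  0.64 12.16] w 0.0192 q [-0.1   0.33 -0.39  0.82  0.   -0.07]
rows dx,dy,dz [0.058 0.022 0.119] spin 0.011
[ 0.27111227  0.18476858 -0.01623687]
```

The moments show the centre of pressure shifted toward -x. Re-zeroing each call let the tool lean, so "level" isn't certain. I'll let the plate up, regrip the pusher while it stands flat on the level board, and press again in one smooth call to the stop height, now known to be TCP ≈0.1025.

```bash
python3 -m jog '[[[10,0,0,-0.1,0],[10,0,0,-0.2,0],[10,0,0,-0.3,0],[10,0,0,-0.4,0],[10,0,0,-0.4,0],[10,0,0,-0.4,0]]]' | sed -n '2p;4p'
python3 -c "
from h import *
to(.522,-.052,.1135,178);print(r.observe()['wrist_torque'])"
```

```text
eef_pos: [0.5232, -0.0525, 0.1128]
force: [0.8, 0.3, 1.9]
t 22.2 pos [ 0.5232 -0.0525  0.1128] yaw 178.09 tilt 1.67 F [0.75 0.33 1.92] w 0.0193 q [-0.1   0.32 -0.38  0.84  0.   -0.07]
rows dx,dy,dz [ 0.046  0.02  -0.031] spin 0.011
[ 0.09879452 -0.20058559  0.04537329]
```

```bash
python3 -m jog '[[[32,0,0,0,0],[32,0,0,0,0],[32,0,0,0,0],[32,0,0,0,0],[10,0,0,0,0],[10,0,0,0,0],[10,0,0,0,0],[10,0,0,0,0],[10,0,0,0,0]]]' 60
python3 -c "
from h import *
to(.522,-.052,.1020,178);print(r.observe()['wrist_torque'])
c=np.zeros((400,800,3),np.uint8)
a=r.snapshot('scene')[:,:,::-1][130:280,70:220];c[:,:400]=cv2.resize(a,(400,400),interpolation=cv2.INTER_CUBIC)
b=r.snapshot('wrist')[:,:,::-1];c[:300,400:]=cv2.resize(b,(400,300));cv2.imwrite('pics/regrip.png',c)"
```

```text
t: 23.1
eef_pos: [0.523, -0.0526, 0.1128]
eef_rot: [0.017, 1.0, -0.0, 0.014]
force: [-1.1, -0.3, 0.4]
width: 0.0194
t 23.1 pos [ 0.523  -0.0526  0.1128] yaw 178.09 tilt 1.65 F [-1.14 -0.3   0.4 ] w 0.0194 q [-0.1   0.32 -0.38  0.84  0.   -0.07]
rows dx,dy,dz [0.053 0.022 0.429] spin 0.011
[-0.07047329  0.2257755   0.01452486]
```

View pics/regrip.png

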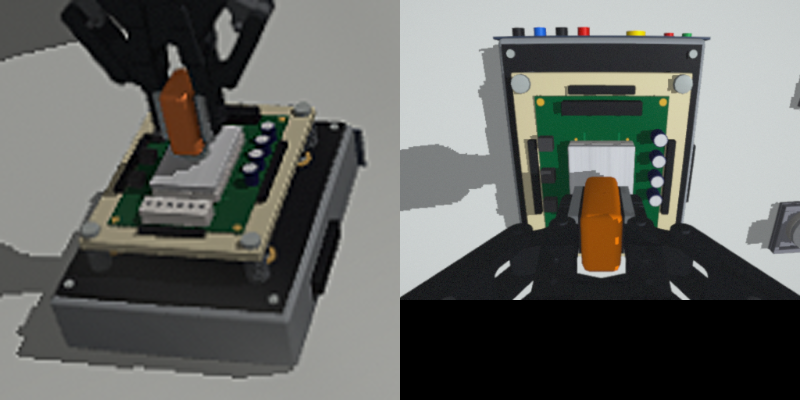

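The pusher stands flat on the level plate and is regripped, with Fz near zero. Now the single smooth press.

```bash
python3 -m jog '[[[10,0,0,0.06,0],[10,0,0,0.12,0],[10,0.01,0,0.18,0],[10,0.01,0,0.24,0],[10,0.01,0,0.3,0],[10,0.01,0,0.35,0],[10,0.01,0,0.39,0],[10,0.01,0,0.42,0],[10,0.01,0,0.44,0],[10,0.01,0,0.44,0]]]' | sed -n '1,2p;4p'
python3 -c "
from h import *
to(.522,-.052,.1020,178);print(r.observe()['wrist_torque'])"
```

```text
t: 24.2
eef_pos: [0.5231, -0.0526, 0.1024]
force: [-2.5, -0.1, 8.0]
t 24.2 pos [ 0.5231 -0.0526  0.1024] yaw 178.09 tilt 1.68 F [-2.49 -0.05  7.96] w 0.0191 q [-0.1   0.33 -0.4   0.81  0.   -0.07]
rows dx,dy,dz [0.046 0.021 0.014] spin 0.011
[ 0.02820145  0.74768355 -0.02215125]
```

Tilt changed by only 0.03° this time. Going on to the stops.

```bash
python3 -m jog '[[[10,0,0,0.04,0],[10,0,0,0.055,0],[10,0,0,0.055,0]]]' | sed -n '1,2p;4p'
python3 -c "
from h import *
to(.522,-.052,.1020,178);print(r.observe()['wrist_torque'])"
```

```text
t: 24.5
eef_pos: [0.5231, -0.0526, 0.1018]
force: [-3.5, -0.0, 9.5]
t 24.5 pos [ 0.5231 -0.0526  0.1018] yaw 178.09 tilt 1.7 F [-3.5  -0.01  9.48] w 0.0194 q [-0.1   0.33 -0.4   0.81  0.   -0.07]
rows dx,dy,dz [ 0.045  0.022 -0.009] spin 0.011
[-0.00441203  0.78625236 -0.03033096]
```

```bash
python3 -m jog '[[[10,0,0,0.055,0],[10,0,0,0.06,0],[10,0,0,0.06,0],[10,0,0,0.06,0]]]' | sed -n '1,2p;4p'
python3 -c "
from h import *
to(.522,-.052,.1020,178);print(r.observe()['wrist_torque'])"
```

```text
t: 24.9
eef_pos: [0.523, -0.0526, 0.1017]
force: [-5.0, -0.4, 14.3]
t 24.9 pos [ 0.523  -0.0526  0.1017] yaw 178.09 tilt 1.74 F [-4.99 -0.4  14.35] w 0.0197 q [-0.1   0.33 -0.4   0.81  0.   -0.07]
rows dx,dy,dz [ 0.042  0.022 -0.014] spin 0.011
[ 0.04830843  1.04649117 -0.0120257 ]
```

It is seated on the stops again, and the centre-of-pressure moment is now near zero (about 0.05 Nm versus 0.34 before). Hold for 2+ s.

```bash
python3 -m jog '[[[10,0.02,0,0.062,0],[10,0.02,0,0.068,0],[10,0.02,0,0.068,0],[10,0.02,0,0.068,0],[10,0.02,0,0.068,0],[10,0.02,0,0.068,0],[10,0.02,0,0.068,0],[10,0.02,0,0.068,0],[10,0.02,0,0.068,0],[10,0.02,0,0.068,0],[10,0.02,0,0.068,0],[10,0.02,0,0.068,0],[10,0.02,0,0.068,0],[10,0.02,0,0.068,0],[10,0.02,0,0.068,0],[10,0.02,0,0.068,0],[10,0.02,0,0.068,0],[10,0.02,0,0.068,0],[10,0.02,0,0.068,0],[10,0.02,0,0.068,0]]]'
python3 -c "
from h import *
to(.522,-.052,.1020,178);print(r.observe()['wrist_torque'])"
python3 -m jog '[[[10,0.02,0,0.068,0],[10,0.02,0,0.068,0],[10,0.02,0,0.068,0],[10,0.02,0,0.068,0]]]'
```

```text
t: 26.9
eef_pos: [0.5229, -0.0526, 0.1016]
eef_rot: [0.017, 1.0, -0.0, 0.016]
force: [-4.5, 0.6, 14.5]
width: 0.0193
t 26.9 pos [ 0.5229 -0.0526  0.1016] yaw 178.09 tilt 1.84 F [-4.53  0.56 14.47] w 0.0193 q [-0.1   0.33 -0.4   0.81  0.   -0.07]
rows dx,dy,dz [ 0.038  0.022 -0.018] spin 0.011
[0.0977141  0.93221693 0.01738963]
t: 27.3
eef_pos: [0.523, -0.0526, 0.1016]
eef_rot: [0.017, 1.0, -0.0, 0.017]
force: [-5.6, 0.0, 13.6]
width: 0.0192
```

I have time, so I'll do one slightly firmer hold (still under about 20 N) for margin on stop load, then raise and lift clear.

```bash
python3 -m jog '[[[10,0.02,0,0.07,0],[10,0.02,0,0.076,0],[10,0.02,0,0.076,0],[10,0.02,0,0.076,0],[10,0.02,0,0.076,0],[10,0.02,0,0.076,0],[10,0.02,0,0.076,0],[10,0.02,0,0.076,0],[10,0.02,0,0.076,0],[10,0.02,0,0.076,0],[10,0.02,0,0.076,0],[10,0.02,0,0.076,0],[10,0.02,0,0.076,0],[10,0.02,0,0.076,0],[10,0.02,0,0.076,0],[10,0.02,0,0.076,0],[10,0.02,0,0.076,0],[10,0.02,0,0.076,0]]]'
python3 -m jog '[[[10,0,0,-0.12,0],[10,0,0,-0.24,0],[10,0,0,-0.36,0],[10,0,0,-0.5,0],[10,0,0,-0.9,0],[10,0,0,-1.5,0],[10,0,0,-2.2,0],[10,0,0,-2.7,0],[10,0,0,-2.7,0],[10,0,0,-2.7,0]]]'
python3 -c "
from h import *
to(.4508,.193,.17,169.6)"
```

```text
t: 29.1
eef_pos: [0.523, -0.0526, 0.1015]
eef_rot: [0.017, 1.0, -0.0, 0.018]
force: [-5.1, -0.5, 15.1]
width: 0.0192
t: 30.1
eef_pos: [0.5205, -0.0525, 0.1687]
eef_rot: [0.017, 1.0, -0.0, 0.018]
force: [-0.6, 0.2, -2.6]
width: 0.0198
t 30.1 pos [ 0.5205 -0.0525  0.1687] yaw 178.08 tilt 2.05 F [-0.56  0.18 -2.56] w 0.0198 q [-0.1   0.27 -0.3   0.97  0.   -0.07]
rows dx,dy,dz [ 3.109  9.721 -0.162] spin 1.06
```

```bash
python3 -m jog '[[[10,0.3,0.8,-0.1,0],[10,0.8,2.4,-0.2,0.2],[10,1.3,4,-0.2,0.4],[10,1.8,5.6,-0.2,0.7],[10,2.3,7.2,-0.2,0.9],[10,2.8,8.6,-0.2,1.06],[10,3.05,9.4,-0.2,1.06],[10,3.11,9.72,-0.2,1.06],[10,3.11,9.72,-0.2,1.06],[10,3.11,9.72,-0.2,1.06]]]' | sed -n '2p'
python3 -c "
from h import *
to(.4508,.193,.06,169.6)"
```

```text
eef_pos: [0.4506, 0.1922, 0.1704]
t 31.1 pos [0.4506 0.1922 0.1704] yaw 169.58 tilt 2.0 F [-0.1  -0.79 -2.7 ] w 0.0194 q [ 0.41  0.21 -0.37  0.96 -0.02  0.6 ]
rows dx,dy,dz [0.151 0.016 4.413] spin -0.003
```

```bash
python3 -m jog '[[[10,0.03,0.02,1,0],[10,0.06,0.02,2,0],[10,0.1,0.02,3,0],[10,0.13,0.02,3.9,0],[10,0.15,0.02,4.41,0],[10,0.15,0.02,4.41,0],[10,0.15,0.02,4.41,0]]]' | sed -n '2p'
python3 - <<'E'
from h import *
to(.4508,.193,.036,169.6)
c=np.zeros((600,800,3),np.uint8)
w=r.snapshot('wrist')[:,:,::-1];c[:300,:400]=cv2.resize(w,(400,300))
t=r.snapshot('top')[:,:,::-1];c[:400,400:]=cv2.resize(t[205:265,190:250],(400,400),interpolation=cv2.INTER_CUBIC)
s=r.snapshot('scene')[:,:,::-1];c[300:600,:400]=cv2.resize(s[150:225,245:345],(400,300),interpolation=cv2.INTER_CUBIC)
cv2.imwrite('pics/place.png',c);cv2.imwrite('pics/w6.png',w)
E
```

```text
eef_pos: [0.4512, 0.1922, 0.0601]
t 31.8 pos [0.4512 0.1922 0.0601] yaw 169.48 tilt 1.98 F [ 0.05  0.28 -1.34] w 0.0192 q [ 0.41  0.32 -0.54  0.67 -0.02  0.6 ]
rows dx,dy,dz [0.055 0.026 0.965] spin -0.015
```

View pics/place.png

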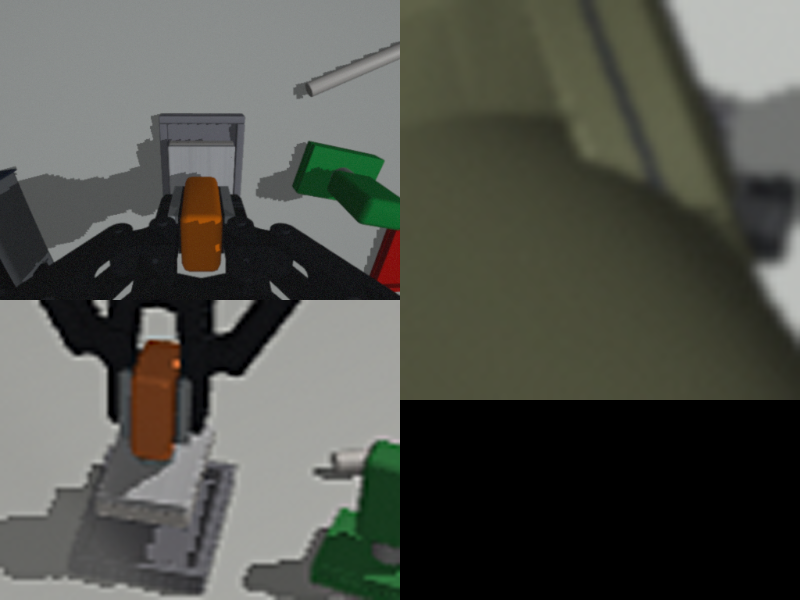

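The foot (columns 167–235) is centred between the rest walls (158–243). A quick fore-aft check from the far edges follows.

```bash
python3 - <<'E'
from h import *
u=np.array([1.28,1.28])
A=pt("wrist",[u*(158,116),u*(243,115)],.012);F=pt("wrist",[u*(168,143.5),u*(235,143.5)],.0455)
ax=np.array([np.cos(np.radians(-10.4)),np.sin(np.radians(-10.4)),0])
print(A.mean(0)+.043*ax,F.mean(0)+.032*ax,np.linalg.norm(A[1]-A[0]),np.linalg.norm(F[1]-F[0]))
E
```

```text
[0.45181085 0.19353947 0.012     ] [0.452446   0.19396449 0.0455    ] 0.06450393025446517 0.04336159048142224
```

Within 0.6 mm. Lowering.

```bash
python3 -m jog '[[[10,0.02,0,0.3,0],[10,0.03,0,0.6,0],[10,0.05,0,0.85,0],[10,0.05,0,0.98,0],[10,0.05,0,1.02,0],[10,0.05,0,1.02,0]]]' | sed -n '1,2p;4p'
```

```text
t: 32.55
eef_pos: [0.4515, 0.1933, 0.0353]
force: [1.0, 0.1, -1.7]
```

```bash
python3 -m jog '[[[10,0,0,0.03,0],[10,0,0,0.06,0],[10,0,0,0.06,0]]]' | sed -n '1,2p;4p'
```

```text
t: 32.85
eef_pos: [0.4518, 0.1934, 0.034]
force: [0.5, -0.1, -2.6]
```

```bash
python3 -m jog '[[[10,0,0,0.02,0],[10,0,0,0.04,0],[10,0,0,0.04,0]]]' | sed -n '1,2p;4p'
python3 -c "
from h import *
print(r.observe()['wrist_torque'])"
```

```text
t: 33.15
eef_pos: [0.452, 0.1935, 0.0339]
force: [-2.1, -0.7, 7.6]
[-0.29717002  0.65632281 -0.02907258]
```

Contact came at the expected height. Release and retreat.

```bash
python3 -m jog '[[[30,0,0,0,0],[40,0,0,0,0],[50,0,0,0,0],[60,0,0,0,0],[60,0,0,0,0],[60,0,0,-0.6,0],[60,0,0,-1.6,0],[60,0,0,-3,0],[60,0,0,-4.5,0],[60,0,0,-5,0],[60,0,0,-5,0]]]'
python3 - <<'E'
from h import *
import json
im=r.snapshot("wrist")[:,:,::-1].copy();P=r.camera_params("wrist")
top=r.snapshot("top")[:,:,::-1]
S=2;c=np.zeros((560,800,3),np.uint8)
c[:384,:512]=im
s=r.snapshot("scene")[:,:,::-1];c[:260,520:780]=cv2.resize(s[140:230,250:340],(260,260),interpolation=cv2.INTER_CUBIC)
c[265:525,520:780]=cv2.resize(s[140:280,75:215],(260,260),interpolation=cv2.INTER_CUBIC)
cv2.imwrite('pics/end.png',c)
E
```

```text
t: 34.25
eef_pos: [0.4491, 0.1945, 0.1612]
eef_rot: [0.091, 0.996, 0.002, 0.021]
force: [0.9, -0.2, -0.4]
width: 0.0601
```

View pics/end.png

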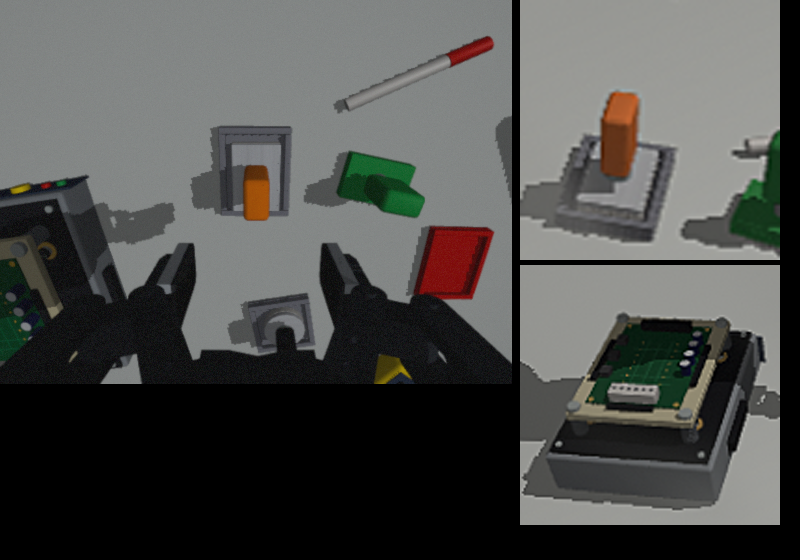

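The pusher stands upright inside the pocket of its rest (grip at about (256,192)). The plate is back up with the board in its nest, and everything else is undisturbed. Handing in.

```bash
python3 -c "
from rig import r
print(r.close_job())"
```

```text
the job is handed in; nothing more can be done
None
```

The pusher pressed the board onto the stops and is back in its own rest, and the job was handed in at about t = 34.5 s. I could not confirm from the images that the plate was level within 0.012 rad.

- **Pressing:** The plate sank about 11 mm before it sat on its stops.
    - **First press:** this held about 2 s at roughly 16–19 N. The moment readings suggested the load sat about 20 mm toward -x, so I doubted the plate was level.
    - **Second press:** I let the plate up, regripped the pusher while it stood on the level board, and pressed again for over 4 s at about 16–18 N. The load reading was close to centred at the start of that hold. The tool's lean drifted about 0.3° (0.006 rad) during it.
    - **Stop load:** I estimate about 4–6 N on the stops, from readings that scatter by about 1 N. The highest force I read on the board was about 19 N.
- **Last checks:** Just before lowering, the pusher was within about 1 mm of the rest's middle, and it met the pocket floor at the expected height. The final pictures show it upright in the pocket, the plate back up with the board in place, the gripper clear, and the objects in view where they were.
- **What went wrong on the way:** An early move ran joint 6 to its range limit and tilted the tool 2.5°. I took most of that out before the grasp. The tool leaned about 2° by the end from pressing, but this was about the jaw axis, so the pusher could still be gripped upright.

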